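Jack up the front of the vacuum sealer and hold it on the handle

ROBOT

A 6-joint arm with a two-finger parallel gripper is mounted at the origin on a cart in front of the work surface, level with it; the furniture and walls round the work are solid. World frame = base frame: x ahead of the robot, y to its left, z up, the work surface at z = 0. Lengths are in m, angles in rad, forces in N, time in s.
With the tool pointing down it reaches from about 0.3 to 0.875 m from the base axis. Payload 4.2 kg.
Tool frame: the origin (TCP) lies between the finger pads; the fingertips stand 17 mm ahead of it and the grasp point (between the pads) lies 2 mm behind it; z points along the fingers, y is the line along which they close (so a half turn about z gives the same grasp; the last joint's range is limited). The gripper opens to 85 mm and grips with 20 to 120 N. Pads are 22 mm wide; open, the fingers measure 114 mm over their backs; the gripper's body (76 mm by 85 mm) begins 54 mm behind the grasp point. The pads swing forward as they close: fully open they stand 13 mm farther back than shut.
Start: joints at [1.205, 0.32, 1.565, -0, 1.257, -0.02], TCP at [0.195, 0.541, 0.214] pointing down, gripper open.
Joint ranges: [-3.11, 3.11], [-0.84, 2.01], [0.21, 2.61], [-1.34, 4.49], [0.05, 2.63], [-2.56, 2.56]. Speed limits (rad/s): [2.57, 2.57, 3.14, 3.14, 3.14, 3.14].

INTERFACE

Orientations are given as a unit quaternion [w, x, y, z].
In Python, from rig import * gives the robot as it stands.
- The arm moves only by the tool servo_tool, never from a script. Its argument "rows" is a list that holds one entry, the list of rows, each a list of 7 numbers: the shift along the tool's x, y, z in mm, then the turn, a rotation vector about the tool's x, y, z in rad, then the closure, from 0 (fully open) to 1 (shut). A call has 1 to 10 rows; each row is the pose to reach, as a shift and turn from the pose commanded when the call began, along the tool's axes at that moment; what a row does not reach only later rows make up. A row lasts 1/12 s, in which the tool goes at most 41.7 mm and 7.16 degrees, less where a joint would pass 70% of its speed; a pose out of reach is approached as far as the arm can. A call with a gripper value outside its range is refused whole. The fingers move at their own pace and stop on an object; the grip force is fixed at half the most. Time passes only in rows, so rows that repeat a pose let the fingers close. It gives the time, the measured TCP pose, the force, the opening and the grip force at its end, in the units of the state.
- get_state(): the state, without advancing time (a new reading comes with each control period).
- grab_frame(name): name is "scene" or "side" or "wrist"; returns (picture, depth): 480x640x3 uint8, blue, green, red; 480x640 float32, m along the optical axis (not along the pixel's ray), 0 where there is no reading.
- get_calibration(name): a dict with "vertical_fov" (degrees; the focal length in pixels is half the picture's height over the tangent of half this angle, whatever the lens; pixels are square), "cx", "cy" (the principal point, pixels), "cam_to_world" (4x4, takes a point from camera to world coordinates). Camera axes: x right, y up, looking along -z (the intrinsics and any distortion apply to the point x, -y, -z); pixel columns grow to the right and rows downward; lengths in m; the calibration is good to about 2 mm. A picture is of the moment at which its call begins: read the wrist's pose just before it. get_calibration takes no time and is no camera call; for the wrist camera it gives the pose at the moment of the call.
- close_job(): hands the job in; it is judged then, once.
The state is a dict: "t": time; "joint_positions": joint angles; "dq": joint speeds; "joint_efforts": joint torques, N m; "position": TCP position; "tcp_rot": TCP orientation; "force": force on the tool from outside, world axes, zero at the start; "torque": the same for the moment, N m; "gripper_width": finger opening in m; "finger_force": force on a finger pad.
Only numpy, scipy, OpenCV 4.12 (cv2) and the standard library are available. Lean on these libraries where they do the work, as an engineer would, in place of code of your own. Each camera call takes 0.05 s, during which the arm holds its last target. There are 200 camera calls.

TASK

The rubber feet under the front of the vacuum sealer have to be changed. First set the orange pad squarely on the saddle of the red jack, then stand the jack with its saddle centred under the sealer's yellow lifting lug and let go of it, and pump the jack's handle until both front feet of the sealer are at least 8 mm clear of the table. The jack has no load lock, so finish while still holding the handle down with the sealer raised; do not shove the sealer along the table or disturb the other things on it.

Things in the scene. Friction and masses are not known exactly. Their poses are not given: they have to be found in the camera images.
- sealer: Bench vacuum sealer, about 7 kg, loose on the table: stainless box 200 (its x) x 220 (its y) mm, 170 mm high, on four black rubber feet 20 mm high, with a see-through lid. Origin on the table under its middle; its front (gauge, buttons, yellow lug) looks along its -x, z up. Its rear feet stay on the table as it is raised, so it tilts back.
- lift_point (a point): Centre of the flat underside of the yellow lifting lug, a level steel shelf 50 x 50 x 6 mm sticking out from the middle of the sealer's front, 96 mm above the table while the sealer stands on its feet. The front face of the sealer is 28 mm behind this point (along the sealer's +x) and the free edge of the lug 23 mm in front of it; the lug's gussets and back plate rise to 118 mm above the table. The frame is turned like the sealer's.
- foot_left (a point): Middle of the underside of the sealer's front foot on its +y side; height 0 while it stands on the table. It rises about 0.8 mm per mm that the lug is raised.
- foot_right (a point): The same for the front foot on its -y side.
- jack: Small red lever-pump jack, 0.86 kg, loose. Red base plate 178 x 68 x 8 mm; the saddle end is +x and the handle points to -x. Origin on the underside of the base, on the saddle axis; the base reaches from 28 mm ahead of it to 150 mm behind it. Keep x under the lug parallel to the sealer's x, so that the handle points away from the sealer. While the saddle is unloaded, more than about 12 N on the end of the handle at its lower stop tips the jack.
- jack_grip (a point): Where to carry the jack: middle between its two upright red cheeks (with black grip plates), 71 mm behind the saddle axis and 60 mm above the jack's underside. The cheeks are 46 mm wide over the outside (along the jack's y), 58 mm long and reach to 78 mm above the underside. The frame is turned like the jack's.
- saddle (a point): Centre of the top of the steel saddle disc, 30 mm across and 6 mm thick, on the jack's column; 60 mm above the jack's underside when the column is fully down. Moves up with joint jack_column.
- jack_column (a joint): Height of the column above its lowest place, 0 to 0.046 m; starts at 0 to 3 mm. The handle's pawl catches pins 11 mm apart: the first full stroke lifts to about 20 mm, each further one 9 to 11 mm more. Let the handle come fully up (0) between strokes. Friction holds the unloaded column; a loaded one sinks back with the handle until the sealer's feet stand. At 0 the seated pad's top is 26 mm below the lug.
- jack_handle (a joint): Angle of the jack's handle, 0 (raised, where a spring of about 2 to 3 N at its end returns it) to 0.46 rad (fully down). It turns about an axis along the jack's y, 60 mm behind the saddle axis and 40 mm above the jack's underside. Pumping the empty jack takes about 5 N at the handle's end, lifting the sealer 12 to 17 N.
- handle_grip (a point): Point on the top of the handle's black rubber grip (26 mm wide, 16 mm thick, 85 mm long; this point lies 29 mm from its end), 150 mm from the handle's axis along the handle and 8 mm above its centre line. The handle slopes up toward its end by 0.48 rad at joint value 0 and by 0.02 rad when fully down, so this point is about 116 mm above the table at 0 and 51 mm when down.
- saddle_pad: Orange round pad, 44 mm across, 16 mm high, 0.12 kg, black spot on top, lying on the table the right way up. Origin at the centre of its underside, where a recess 34 mm wide and 6 mm deep fits over the saddle disc.
- pad_seat (a point): Centre of the recess's flat ceiling in the pad, 6 mm above the pad's origin; it lies on point saddle when the pad is seated. The pad's top is 10 mm above it.
- cap_wrench: Bystander to be left alone: cap wrench, white cup with a black cross bar, 71 x 134 x 68 mm. Origin at the centre of its underside.
- jar_17: Bystander to be left alone: filled jar with a gold cap, 66 across, 91 mm high. Origin at the centre of its underside.
- tally_counter: Bystander to be left alone: chrome hand counter, 76 x 50 x 22 mm. Origin at the centre of its underside.
- bench_brush: Bystander to be left alone: blue cleaning brush, 26 x 170 x 39 mm. Origin at the centre of its underside.
- empty_jar: Bystander to be left alone: open empty glass jar, 66 across, 87 mm high. Origin at the centre of its underside.
- tape_roll: Bystander to be left alone: roll of brown tape lying flat, 80 across, 24 mm high. Origin at the centre of its underside.
- cap_heater: Obstacle, fixed in place, to be kept clear of: black cap heater drum (114 mm across) with a long handle toward the robot, on a wire stand at the right front of the table; it reaches to 0.23 m above the table. Origin under its middle, about 0.1 m above the table.
There are look-alikes about, which are no part of the job. Of the things shaped like the saddle_pad, the orange one is meant.

How it is judged:
By the outcome, as a careful person would: the job done as asked, in the order asked, and still so for the second after the job is handed in, while the arm keeps its last pose, push and grip.
It also fails if it takes over 64 s, if anything falls off the work surface, if the arm or the gripper's body presses on something with over 40 N, if the wrist force passes 120 N, or if a joint passes its speed limit or range.

## Working session

There is one attempt and no reset: what is moved stays moved. The work goes in short steps, Python scripts to look and compute and a tool call to move; the robot and the scene stay as the last step left them, time stands still between calls to the robot, and variables do not carry over. Pictures are saved under pics/ and viewed, at most 10 in all, crops included, and the job is handed in when it is done.

Besides the shell and the picture viewer there is one more tool, called after "Request:" in YAML: its name, and indented under it one key for each argument. servo_tool: Moves the arm, as the interface text tells. Its arguments: {"type":"object","properties":{"rows":{"type":"array"}},"required":["rows"]}

```bash
ls; mkdir -p pics; cat > h.py <<'E'
from rig import *
import numpy as np, cv2
from scipy.spatial.transform import Rotation as R
def rays(cal,uv,shape=(480,640)):
    uv=np.atleast_2d(uv).astype(float)
    f=240/np.tan(np.radians(cal["vertical_fov"])/2)
    T=np.array(cal["cam_to_world"])
    d=np.c_[(uv[:,0]-cal["cx"])/f,-(uv[:,1]-cal["cy"])/f,-np.ones(len(uv))]
    return T[:3,3],d@T[:3,:3].T
def plane(cal,uv,z):
    o,d=rays(cal,uv); return o+d*((z-o[2])/d[:,2])[:,None]
def pts(cal,uv,depth):
    o,d=rays(cal,uv); uv=np.atleast_2d(uv).astype(int)
    return o+d*depth[uv[:,1],uv[:,0]][:,None]
E
python3 - <<'E'
from h import *
for n in ("scene","side","wrist"):
    c=get_calibration(n); im,d=grab_frame(n); cv2.imwrite(f"pics/{n}0.png",im); np.savez(f"{n}0.npz",im=im,d=d,**c)
    print(n,c)
print(get_state())
E
```

```text
pics
scene {'vertical_fov': 53.95004397818819, 'cx': 320.29012871283385, 'cy': 240.27454101473668, 'cam_to_world': array([[ 0.79042223,  0.42132048, -0.44465915,  0.13122719],
       [-0.61254738,  0.53855426, -0.57857153, -0.52709204],
       [-0.00429096,  0.72969059,  0.68376401,  0.73919655],
       [ 0.        ,  0.        ,  0.        ,  1.        ]])}
side {'vertical_fov': 45.41208814528798, 'cx': 320.3425096161686, 'cy': 244.94983682790965, 'cam_to_world': array([[-0.99821986,  0.03109664, -0.05089311,  0.4870422 ],
       [-0.05874074, -0.66034839,  0.74865848,  0.94999335],
       [-0.01032642,  0.75031526,  0.66099952,  0.91985227],
       [ 0.        ,  0.        ,  0.        ,  1.        ]])}
wrist {'vertical_fov': 67.2287211606527, 'cx': 320.8416285190267, 'cy': 236.89118645025158, 'cam_to_world': array([[ 0.33966934, -0.89874303, -0.27728273,  0.12372145],
       [ 0.9405412 ,  0.32374329,  0.1028228 ,  0.56741103],
       [-0.00264285, -0.29572158,  0.95527052,  0.37270486],
       [ 0.        ,  0.        ,  0.        ,  1.        ]])}
{'t': 0.15, 'joint_positions': array([ 1.20498072e+00,  3.20140507e-01,  1.56537067e+00, -1.42913716e-05,
        1.25736343e+00, -2.00118046e-02]), 'dq': array([ 0.00147235, -0.00213083, -0.003022  ,  0.00012823,  0.00046841,
        0.00139176]), 'joint_efforts': array([ 6.08923438e-04, -4.15837669e+01, -2.34346265e+01, -9.90351268e-07,
        5.95431717e-03, -2.53782957e-05]), 'position': array([0.19478014, 0.54062469, 0.21358893]), 'tcp_rot': array([-1.16218056e-04,  1.72039492e-01,  9.85089845e-01, -6.30391869e-04]), 'force': array([ 0.5746016 , -0.25737647,  0.40492727]), 'torque': array([0.01205248, 0.0284865 , 0.0088709 ]), 'finger_force': 0.0, 'gripper_width': 0.0852962859523367}
```

View pics/scene0.png

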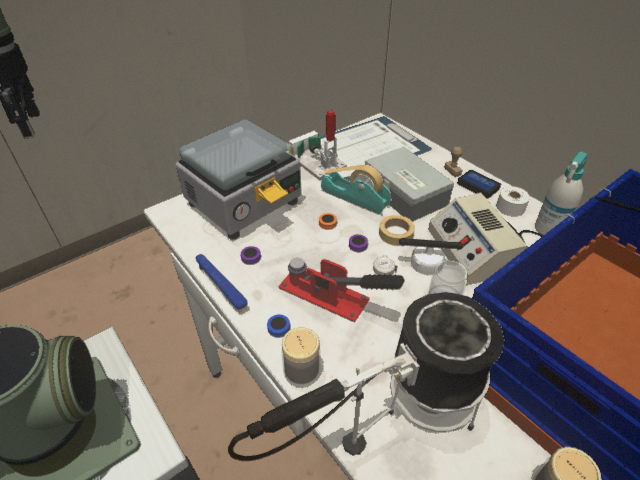

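View pics/side0.png

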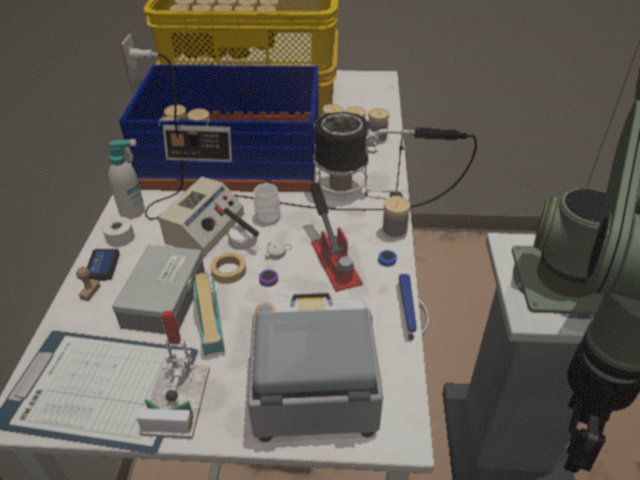

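The scene picture shows the sealer with its yellow lug at (270,190), the orange pad at (328,220), the jack with saddle (297,267), red cheeks at (330,275) and black handle grip at (383,282); jars, brush and purple/blue look-alikes surround them. The side view shows the lug at (312,302), the jack at (338,255) and the pad half hidden by the sealer at (265,309).

```bash
cat > m1.py <<'E'
from h import *
def masks(n):
    z=np.load(n+"0.npz"); im,d=z["im"],z["d"]; cal={k:z[k] for k in ("vertical_fov","cx","cy","cam_to_world")}
    return im,d,cal,cv2.cvtColor(im,cv2.COLOR_BGR2HSV)
def cloud(n,lo,hi,box):
    im,d,cal,h=masks(n); m=cv2.inRange(h,lo,hi); x0,y0,x1,y1=box; k=np.zeros_like(m); k[y0:y1,x0:x1]=m[y0:y1,x0:x1]
    k[d<=0]=0; v,u=np.nonzero(k); return pts(cal,np.c_[u,v],d),np.c_[u,v]
def desc(t,P): print(t,len(P),"med",np.median(P,0).round(4),"lo",np.percentile(P,2,axis=0).round(4),"hi",np.percentile(P,98,axis=0).round(4))
def rect(t,P):
    (c,s,a)=cv2.minAreaRect((P[:,:2]*1000).astype(np.float32)); print(t,"rect",np.round(c,1),np.round(s,1),round(a,1), cv2.boxPoints((c,s,a)).round(1).tolist())
if __name__=="__main__":
  # orange pad
  P,uv=cloud("scene",(5,150,120),(18,255,255),(310,205,345,235)); desc("pad",P); rect("pad",P[P[:,2]>.012])
  for n,b in (("scene",(250,165,300,215)),("side",(280,280,340,320))):
    P,uv=cloud(n,(20,120,100),(32,255,255),b); desc("lug "+n,P); 
    T=P[(P[:,2]>.094)&(P[:,2]<.108)]; desc("shelf",T); rect("shelf",T)
  for n,b in (("scene",(270,250,380,330)),("side",(300,220,370,300))):
    P,uv=cloud(n,(0,150,80),(6,255,255),b); desc("jack "+n,P)
    B=P[(P[:,2]<.016)&(P[:,2]>0)]; rect("base",B); C=P[P[:,2]>.06]; rect("cheeks",C); desc("cheeks",C)
  for n,b in (("scene",(285,252,310,285)),("side",(330,250,356,280))):
    P,uv=cloud(n,(0,0,50),(180,90,255),b); T=P[(P[:,2]>.05)&(P[:,2]<.075)]; desc("saddle "+n,T); rect("saddle",T)
  for n,b in (("scene",(355,270,410,295)),("side",(305,180,335,222))):
    P,uv=cloud(n,(0,0,0),(180,255,70),b); T=P[P[:,2]>.07]; desc("grip "+n,T); rect("grip",T)
  # sealer top / front face
  P,uv=cloud("scene",(0,0,0),(180,255,255),(170,110,310,235)); F=P[(P[:,2]>.04)&(P[:,2]<.16)&(P[:,1]>.3)]; rect("sealer",F)
  o=[0,0]
E
python3 m1.py
```

```text
pad 136 med [0.6536 0.1247 0.0143] lo [0.6399 0.1124 0.0038] hi [0.6803 0.1535 0.0173]
pad rect [660.5 133.4] [42.2 41. ] 66.4 [[633.2000122070312, 122.30000305175781], [670.7999877929688, 105.9000015258789], [687.7000122070312, 144.5], [650.0999755859375, 161.0]]
lug scene 308 med [0.5592 0.2006 0.1014] lo [0.5322 0.1775 0.0985] hi [0.5833 0.2271 0.1157]
shelf 269 med [0.5592 0.1978 0.1011] lo [0.5336 0.177  0.0987] hi [0.5832 0.2222 0.1074]
shelf rect [562.6 202.4] [61.1 51.5] 6.6 [[529.2999877929688, 224.5], [535.2000122070312, 173.3000030517578], [595.9000244140625, 180.3000030517578], [590.0, 231.5]]
lug side 49 med [0.5572 0.1844 0.1041] lo [0.5377 0.1781 0.1007] hi [0.582  0.2455 0.1681]
shelf 36 med [0.5657 0.1828 0.103 ] lo [0.5376 0.1777 0.1004] hi [0.5821 0.1872 0.1067]
shelf rect [559.8 182.9] [45.   7.8] 7.5 [[536.9000244140625, 183.8000030517578], [537.9000244140625, 176.10000610351562], [582.5999755859375, 182.0], [581.5999755859375, 189.6999969482422]]
jack scene 1210 med [ 0.5175 -0.0661  0.0076] lo [ 0.4645 -0.1174  0.0042] hi [0.568  0.0391 0.0777]
base rect [517.2
[... 1650 characters left out ...]
.581  -0.1064  0.1273]
grip rect [ 561.6 -138.7] [26.9 86.5] 22.2 [[532.9000244140625, -103.69999694824219], [565.5, -183.8000030517578], [590.4000244140625, -173.6999969482422], [557.7999877929688, -93.5999984741211]]
grip side 308 med [ 0.564  -0.1348  0.1101] lo [ 0.5452 -0.1671  0.0901] hi [ 0.5851 -0.1027  0.1283]
grip rect [ 563.6 -135.6] [23.9 75.7] 22.1 [[538.2999877929688, -105.0], [566.7999877929688, -175.10000610351562], [588.9000244140625, -166.10000610351562], [560.4000244140625, -96.0]]
sealer rect [617.8 405.8] [406.  117.8] 14.9 [[406.5, 410.3999938964844], [436.8999938964844, 296.6000061035156], [829.0999755859375, 401.20001220703125], [798.7000122070312, 515.0999755859375]]
```

```bash
python3 - <<'E'
import cv2
a=cv2.imread("pics/scene0.png")[150:330,160:420]
cv2.imwrite("pics/crop0.png",cv2.resize(a,None,fx=3,fy=3,interpolation=cv2.INTER_CUBIC))
E
```

```text
(no output)
```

View pics/crop0.png

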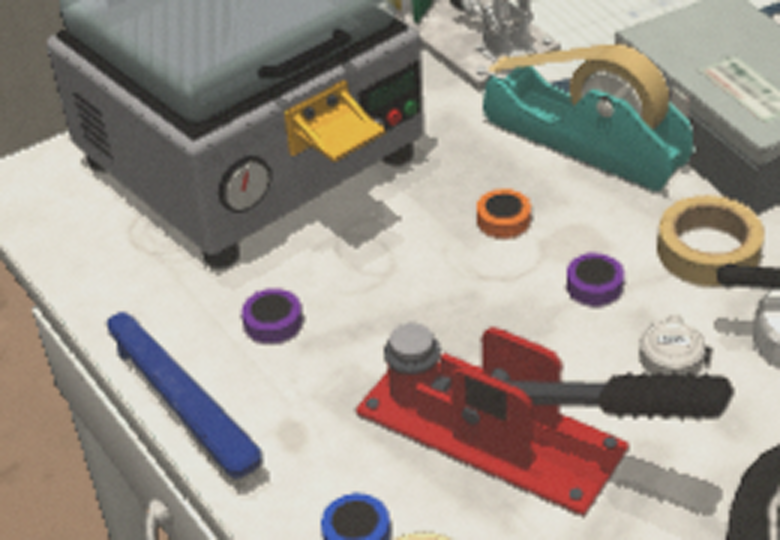

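The crop confirms: lug shelf in front of the sealer, orange pad at (503,212) crop, two purple look-alikes at (272,315) and (595,278) crop, jack saddle at (411,340) crop with the column low.

```bash
python3 - <<'E'
from m1 import *
for n,b in (("a",(235,240,268,268)),("b",(345,228,375,256))):
    P,_=cloud("scene",(125,80,40),(165,255,255),b); desc("purple "+n,P); rect(n,P[P[:,2]>.008])
im,d,cal,h=masks("scene"); v,u=np.mgrid[0:480,0:640]; P=pts(cal,np.c_[u.ravel(),v.ravel()],d); ok=(d.ravel()>0)&(P[:,2]<.3)&(P[:,0]>.3)
P=P[ok]; uvs=np.c_[u.ravel(),v.ravel()][ok]
c=np.array([.6605,.1334]); r=np.hypot(*(P[:,:2]-c).T); q=P[(P[:,2]>.02)&(r<.14)]
a=np.degrees(np.arctan2(q[:,1]-c[1],q[:,0]-c[0])); rr=np.hypot(*(q[:,:2]-c).T)
for k in range(-180,180,20):
    s=(a>=k)&(a<k+20)
    if s.sum()>3: print("ang",k,"mind",np.percentile(rr[s],2).round(3),"z",q[s][:,2].max().round(3))
# sealer front face: points in front-face px region (grey) 
s=(P[:,2]>.05)&(P[:,2]<.14)&(P[:,0]>.42)&(P[:,0]<.66)&(P[:,1]>.19)&(P[:,1]<.27)&((P[:,0]<.525)|(P[:,0]>.60)|(P[:,2]<.085))
F=P[s][:,:2]
import random
best=0;rng=np.random.default_rng(0)
for _ in range(500):
    p,q2=F[rng.choice(len(F),2,replace=False)]; t=q2-p; L=np.hypot(*t)
    if L<.05: continue
    nn=np.array([-t[1],t[0]])/L; I=abs((F-p)@nn)<.0025
    if I.sum()>best: best=I.sum(); B=F[I]
m=B.mean(0); t=np.linalg.svd(B-m,full_matrices=False)[2][0]; t*=np.sign(t[0])
print("front",len(F),best,m,t,"angle",np.degrees(np.arctan2(t[1],t[0])), "ends",m+t*np.percentile((B-m)@t,1),m+t*np.percentile((B-m)@t,99))
s=(P[:,2]>.15)&(P[:,0]>.4)&(P[:,0]<.75)&(P[:,1]>.2)&(P[:,1]<.6)
rect("top",P[s]); print("zmax",np.percentile(P[s][:,2],99))
# lug shelf top: along/normal coordinates
Q,_=cloud("scene",(20,120,100),(32,255,255),(250,165,300,215)); nrm=np.array([-t[1],t[0]])
S=Q[(Q[:,2]>.097)&(Q[:,2]<.1045)]
al=(S[:,:2]-m)@t; no=(S[:,:2]-m)@nrm
print("shelf along",np.percentile(al,[1,5,95,99]),"normal",np.percentile(no,[1,5,95,99]))
for f in (np.percentile(al,[1,99]),np.percentile(al,[3,97])):
    print("lift est", m+t*f.mean()-nrm*.028)
E
```

```text
purple a 158 med [0.4493 0.1378 0.0144] lo [0.4359 0.128  0.0054] hi [0.475  0.1683 0.0172]
a rect [455.5 147.3] [42.1 39.6] 57.9 [[427.5, 140.0], [461.1000061035156, 119.0], [483.3999938964844, 154.60000610351562], [449.8999938964844, 175.6999969482422]]
purple b 149 med [0.6585 0.0243 0.0146] lo [0.6469 0.0115 0.0049] hi [0.6867 0.0509 0.0176]
b rect [667.9  32.5] [43.1 40.3] 25.4 [[639.9000244140625, 41.5], [657.0999755859375, 5.099999904632568], [696.0, 23.5], [678.7999877929688, 59.900001525878906]]
ang -80 mind 0.134 z 0.024
ang -60 mind 0.124 z 0.026
ang -40 mind 0.123 z 0.057
ang -20 mind 0.102 z 0.106
ang 0 mind 0.097 z 0.107
ang 20 mind 0.097 z 0.091
ang 40 mind 0.108 z 0.07
ang 80 mind 0.099 z 0.167
ang 100 mind 0.101 z 0.17
ang 120 mind 0.11 z 0.168
ang 140 mind 0.092 z 0.161
ang 160 mind 0.124 z 0.101
front 2321 1025 [0.54014296 0.225879  ] [0.99562525 0.09343644] angle 5.361333892907122 ends [0.4480423  0.21723563] [0.65647666 0.23679657]
top rect [543.9 316.5] [197.6 199.8] 6.7 [[434.20001220703125, 404.20001220703125], [457.3999938964844, 205.8000030517578], [653.7000122070312, 228.8000030517578], [630.5, 427.20001220703125]]
zmax 0.16973908779218394
shelf along [-0.00914356 -0.00742925  0.03794482  0.04052909] normal [-0.05024749 -0.04802056 -0.00995981 -0.0037667 ]
lift est [0.5583833  0.19946777]
lift est [0.5581606  0.19944687]
```

```bash
cat > go.py <<'E'
from h import *
def goal(*gs):
    s=get_state(); q=s["tcp_rot"]; r0=R.from_quat([q[1],q[2],q[3],q[0]])
    for x,y,z,yaw in gs:
        a=np.radians(yaw); X=np.array([np.cos(a),np.sin(a),0]); Z=np.array([0,0,-1.]); r1=R.from_matrix(np.c_[X,np.cross(Z,X),Z])
        print("shift",(r0.inv().apply(np.array([x,y,z])-s["position"])*1000).round(1),"turn",(r0.inv()*r1).as_rotvec().round(3))
def st():
    s=get_state(); q=s["tcp_rot"]; X=R.from_quat([q[1],q[2],q[3],q[0]]).as_matrix()
    print("t",round(s["t"],2),"pos",s["position"].round(4),"xyaw",np.degrees(np.arctan2(X[1,0],X[0,0])).round(2),"tilt",X[2].round(3),"F",s["force"].round(1),"w",round(s["gripper_width"],4),"ff",s["finger_force"],"j",s["joint_positions"].round(2))
E
python3 -c "
from go import *
st(); goal((.195,.541,.33,160),(.66,.13,.33,178),(.66,.13,.2,178))"
```

```text
t 0.15 pos [0.1948 0.5406 0.2136] xyaw 160.19 tilt [ 0.    -0.001 -1.   ] F [ 0.6 -0.3  0.4] w 0.0853 ff 0.0 j [ 1.2   0.32  1.57 -0.    1.26 -0.02]
shift [-1.000e-01  3.000e-01 -1.164e+02] turn [-0.001 -0.     0.003]
shift [-576.9 -228.8 -116.1] turn [-0.001 -0.    -0.311]
shift [-576.9 -228.6   13.9] turn [-0.001 -0.    -0.311]
```

Request:
servo_tool:
  rows:
    - [[0,0,-60,0,0,0,0],[0,0,-100,0,0,0,0],[-40,-16,-116,0,0,0,0],[-577,-229,-116,0,0,-0.31,0],[-577,-229,-116,0,0,-0.31,0],[-577,-229,-116,0,0,-0.31,0],[-577,-229,-116,0,0,-0.31,0],[-577,-229,-116,0,0,-0.31,0],[-577,-229,-116,0,0,-0.31,0],[-577,-229,-116,0,0,-0.31,0]]

```text
t: 0.98
position: [0.4347, 0.3284, 0.3263]
tcp_rot: [-0.0, 0.018, 1.0, -0.0]
force: [0.7, 0.6, -0.8]
gripper_width: 0.0854
finger_force: 0.0
```

```bash
python3 -c "
from go import *
st(); goal((.66,.13,.33,178),(.66,.13,.2,178))"
```

```text
t 0.98 pos [0.4347 0.3284 0.3263] xyaw 177.95 tilt [ 0. -0. -1.] F [ 0.7  0.6 -0.8] w 0.0854 ff 0.0 j [ 0.63  0.22  1.42  0.    1.5  -0.91]
shift [-232.2 -190.2   -3.8] turn [-0.    -0.    -0.001]
shift [-232.2 -190.2  126.2] turn [-0.    -0.    -0.001]
```

Request:
servo_tool:
  rows:
    - [[-232,-190,-4,0,0,0,0],[-232,-190,-4,0,0,0,0],[-232,-190,-4,0,0,0,0],[-232,-190,-4,0,0,0,0],[-232,-190,-4,0,0,0,0],[-232,-190,-4,0,0,0,0],[-232,-190,-4,0,0,0,0],[-232,-190,60,0,0,0,0],[-232,-190,100,0,0,0,0],[-232,-190,116,0,0,0,0]]

```text
t: 1.82
position: [0.6591, 0.1306, 0.2078]
tcp_rot: [-0.0, 0.019, 1.0, -0.0]
force: [0.9, 0.1, -1.2]
gripper_width: 0.0856
finger_force: 0.0
```

Request:
servo_tool:
  rows:
    - [[0,0,0,0,0,0,0],[0,0,0,0,0,0,0],[0,0,0,0,0,0,0]]

```text
t: 2.07
position: [0.66, 0.1324, 0.2129]
tcp_rot: [0.002, 0.018, 1.0, 0.0]
force: [-0.6, -0.5, 1.1]
gripper_width: 0.0853
finger_force: 0.0
```

```bash
python3 - <<'E'
from go import *
st(); c=get_calibration("wrist"); im,d=grab_frame("wrist"); cv2.imwrite("pics/w1.png",im); np.savez("wrist1.npz",im=im,d=d,**c)
h=cv2.cvtColor(im,cv2.COLOR_BGR2HSV)
def cc(lo,hi,z,t):
    m=cv2.inRange(h,lo,hi); cs,_=cv2.findContours(m,cv2.RETR_EXTERNAL,cv2.CHAIN_APPROX_NONE)
    for k in cs:
        if cv2.contourArea(k)<150: continue
        e=cv2.minEnclosingCircle(k); p=plane(c,[e[0]],z)[0]
        m2=np.zeros_like(m); cv2.drawContours(m2,[k],-1,255,-1); v,u=np.nonzero((m2>0)&(d>0)); P=pts(c,np.c_[u,v],d)
        T=P[abs(P[:,2]-z)<.004]
        print(t,np.round(e[0],1),round(e[1],1),p.round(4), "depthcircle",np.round(np.array(cv2.minEnclosingCircle((T[:,:2]*1000).astype(np.float32))[0]),1) if len(T)>5 else "", np.median(P,0).round(4))
cc((5,150,90),(18,255,255),.016,"orange"); cc((20,120,100),(32,255,255),.102,"yellow")
print(d.shape,(d>0).mean())
E
```

```text
t 2.07 pos [0.66   0.1324 0.2129] xyaw 177.96 tilt [-0.004  0.001 -1.   ] F [-0.6 -0.5  1.1] w 0.0853 ff 0.0 j [ 0.18  0.48  1.32  0.    1.34 -1.35]
orange [324.5 204. ] 21.2 [0.6609 0.1369 0.016 ] depthcircle [661.7 136.8] [0.6613 0.1369 0.0154]
yellow [328.5 356. ] 31.9 [0.7776 0.1357 0.102 ] depthcircle [782.4 139.8] [0.7837 0.1387 0.1024]
yellow [215.3 286.1] 27.2 [0.7075 0.0451 0.102 ] depthcircle  [0.7321 0.0211 0.0234]
yellow [423.  73.] 61.4 [0.5533 0.2072 0.102 ] depthcircle [557.8 203.6] [0.5569 0.2084 0.1018]
(480, 640) 0.995927734375
```

View pics/w1.png

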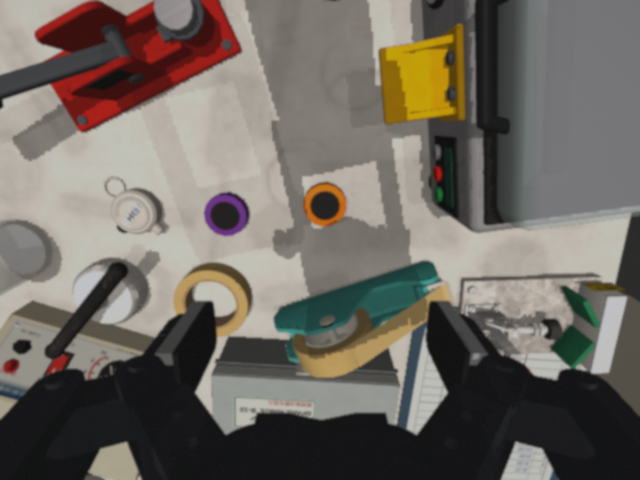

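The wrist view shows the orange pad at (325,204), the lug at (423,80) with its free edge at column ~382, the jack at the upper left and nothing within the fingers' reach of the pad.

```bash
python3 - <<'E'
from go import *
z=np.load("wrist1.npz"); im,d=z["im"],z["d"]; c={k:z[k] for k in ("vertical_fov","cx","cy","cam_to_world")}
h=cv2.cvtColor(im,cv2.COLOR_BGR2HSV); m=cv2.inRange(h,(20,120,60),(32,255,255)); k=np.zeros_like(m); k[15:135,370:475]=m[15:135,370:475]
v,u=np.nonzero(k); P=pts(c,np.c_[u,v],d); S=P[(P[:,2]>.097)&(P[:,2]<.1055)]
r=cv2.minAreaRect((S[:,:2]*1000).astype(np.float32)); print(r,cv2.boxPoints(r))
# free edge: leftmost yellow per row rows 52..118
rows=np.arange(52,119); cols=np.array([np.nonzero(k[y])[0].min() for y in rows]); E=plane(c,np.c_[cols,rows],.102)
p=np.polyfit(E[:,0],E[:,1],1); print("edge angle",np.degrees(np.arctan(p[0])),"res",(E[:,1]-np.polyval(p,E[:,0])).std(),"x range",E[:,0].min(),E[:,0].max())
y0,y1=[],[]
# shelf side edges: top/bottom yellow per column 388..430
cols=np.arange(392,428); t=np.array([np.nonzero(k[:,x])[0].min() for x in cols]); b=np.array([np.nonzero(k[:,x])[0].max() for x in cols])
A=plane(c,np.c_[cols,t],.102);B=plane(c,np.c_[cols,b],.102); print("sides",A[[0,-1]].round(4).tolist(),B[[0,-1]].round(4).tolist())
for Q in (A,B): print(np.degrees(np.arctan(np.polyfit(Q[:,1],Q[:,0],1)[0])))
print("edge pts",[ (x,np.polyval(p,x)) for x in (.535,.56,.585)])
goal((.661,.136,.06,178),(.661,.136,.021,178))
E
```

```text
((559.68896484375, 202.58119201660156), (56.15895080566406, 46.75740051269531), 7.0246381759643555) [[528.9611  222.3504 ]
 [534.6794  175.94397]
 [590.4168  182.81198]
 [584.69855 229.21841]]
edge angle 5.446916380713701 res 0.0002099228901149018 x range 0.5391684262967732 0.5816578581089953
sides [[0.5364, 0.1856, 0.102], [0.5325, 0.2089, 0.102]] [[0.5845, 0.1867, 0.102], [0.5827, 0.2114, 0.102]]
-9.251398803908883
-3.708422200546709
edge pts [(0.535, np.float64(0.1773502753138878)), (0.56, np.float64(0.17973412674975506)), (0.585, np.float64(0.18211797818562228))]
shift [  0.5   3.2 153.9] turn [ 0.001  0.006 -0.   ]
shift [  0.7   3.2 192.9] turn [ 0.001  0.006 -0.   ]
```

Request:
servo_tool:
  rows:
    - [[1,3,40,0,0,0,0],[1,3,80,0,0,0,0],[1,3,120,0,0,0,0],[1,3,150,0,0,0,0],[1,3,175,0,0,0,0],[1,3,191,0,0,0,0],[1,3,192,0,0,0,0],[1,3,192,0,0,0,0.3],[1,3,192,0,0,0,0.6],[1,3,192,0,0,0,1]]

```text
t: 2.95
position: [0.6599, 0.1355, 0.0213]
tcp_rot: [0.003, 0.018, 1.0, 0.001]
force: [0.3, -0.5, 0.4]
gripper_width: 0.052
finger_force: 0.0
```

Request:
servo_tool:
  rows:
    - [[0,0,0,0,0,0,1],[0,0,0,0,0,0,1],[0,0,0,0,0,0,1],[0,0,0,0,0,0,1],[0,0,0,0,0,0,1]]

```text
t: 3.37
position: [0.6579, 0.135, 0.0185]
tcp_rot: [0.0, 0.018, 1.0, 0.0]
force: [-0.5, 0.8, -0.6]
gripper_width: -0.0004
finger_force: 0.0
```

```bash
python3 -c "
from go import *
st(); goal((.661,.136,.12,178),(.495,.024,.12,178))"
```

```text
t 3.37 pos [0.6579 0.135  0.0185] xyaw 177.95 tilt [-0.  0. -1.] F [-0.5  0.8 -0.6] w -0.0004 ff 0.0 j [ 0.19  0.63  1.57  0.    0.94 -1.35]
shift [  -3.1    1.2 -101.5] turn [ 0.     0.    -0.001]
shift [ 158.8 -116.7 -101.5] turn [ 0.     0.    -0.001]
```

Request:
servo_tool:
  rows:
    - [[0,0,-20,0,0,0,0.9],[0,0,-60,0,0,0,0.5],[0,0,-100,0,0,0,0],[0,0,-140,0,0,0,0],[0,0,-170,0,0,0,0],[0,0,-170,0,0,0,0],[0,0,-170,0,0,0,0]]

```text
t: 3.95
position: [0.6588, 0.1352, 0.1908]
tcp_rot: [0.002, 0.018, 1.0, 0.001]
force: [-0.8, -0.1, -0.1]
gripper_width: 0.08
finger_force: 0.0
```

```bash
cat > look.py <<'E'
import sys
from go import *
def look(n,save=True):
    st(); c=get_calibration("wrist"); im,d=grab_frame("wrist"); cv2.imwrite(f"pics/{n}.png",im); np.savez(n+".npz",im=im,d=d,**c); return c,im,d
def blobs(c,im,d,lo,hi,z,t,amin=150):
    h=cv2.cvtColor(im,cv2.COLOR_BGR2HSV); m=cv2.inRange(h,lo,hi); cs,_=cv2.findContours(m,cv2.RETR_EXTERNAL,cv2.CHAIN_APPROX_NONE)
    for k in cs:
        if cv2.contourArea(k)<amin: continue
        e=cv2.minEnclosingCircle(k); m2=np.zeros_like(m); cv2.drawContours(m2,[k],-1,255,-1); v,u=np.nonzero((m2>0)&(d>0)); P=pts(c,np.c_[u,v],d)
        print(t,np.round(e[0],1),round(e[1],1),"plane",plane(c,[e[0]],z)[0].round(4),"med",np.median(P,0).round(4),"zp",np.percentile(P[:,2],[5,50,95]).round(4))
E
python3 -c "
from look import *
c,im,d=look('w2'); blobs(c,im,d,(5,150,90),(18,255,255),.016,'orange')"
```

```text
t 3.95 pos [0.6588 0.1352 0.1908] xyaw 177.95 tilt [-0.005  0.001 -1.   ] F [-0.8 -0.1 -0.1] w 0.08 ff 0.0 j [ 0.19  0.49  1.36  0.    1.29 -1.35]
orange [321.7 210.1] 22.6 plane [0.661  0.1367 0.016 ] med [0.6609 0.1368 0.0154] zp [0.0142 0.0154 0.0168]
```

View pics/w2.png

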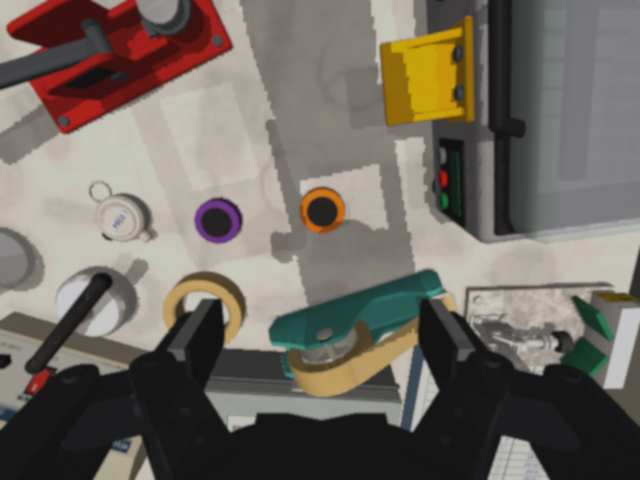

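The picture shows the orange pad still at (322,210), not moved: the fingers closed without catching it. I check where the fingertips really are from the wrist depth.

```bash
python3 - <<'E'
from go import *
z=np.load("w2.npz"); im,d=z["im"],z["d"]; c={k:z[k] for k in ("vertical_fov","cx","cy","cam_to_world")}
v,u=np.mgrid[0:480,0:640]; uv=np.c_[u.ravel(),v.ravel()]; P=pts(c,uv,d); ok=(P[:,2]>.12)&(d.ravel()>0)&(uv[:,1]>250); ok&=(d.ravel()<.28)
Q=P[ok]; U=uv[ok]
for s,n in ((Q[:,1]<.135,"right"),(Q[:,1]>=.135,"left")):
    q=Q[s];w=U[s]; print(n,len(q),"zlow",np.percentile(q[:,2],[.5,2,5,20]).round(4)); T=q[q[:,2]<np.percentile(q[:,2],1)+.012]; print(T.min(0).round(4),T.max(0).round(4), np.median(T,0).round(4)); i=q[:,2]<np.percentile(q[:,2],1)+.004; print(np.median(w[i],0))
print(d[300:420:20,190:220:6].round(3), im[300:420:20,205])
print(c["cam_to_world"])
E
```

```text
right 30420 zlow [0.2224 0.2293 0.2391 0.2699]
[0.645  0.0824 0.2175] [0.6685 0.0968 0.2371] [0.65   0.0957 0.2298]
[218. 314.]
left 31066 zlow [0.2229 0.2293 0.2397 0.2701]
[0.6481 0.1751 0.2173] [0.6712 0.1899 0.2373] [0.6535 0.1761 0.2299]
[424. 314.]
[[0.39  0.387 0.14  0.139 0.139]
 [0.126 0.126 0.125 0.128 0.135]
 [0.113 0.115 0.122 0.128 0.135]
 [0.11  0.116 0.121 0.128 0.134]
 [0.087 0.086 0.121 0.354 0.354]
 [0.08  0.08  0.08  0.08  0.342]] [[67 68 68]
 [20 19 20]
 [18 19 19]
 [17 15 16]
 [20 19 19]
 [25 24 24]]
[[ 3.65735281e-02 -9.53289749e-01 -2.99835007e-01  5.82558046e-01]
 [ 9.99330954e-01  3.49320476e-02  1.08349451e-02  1.38740423e-01]
 [ 1.45008627e-04 -3.00030675e-01  9.53929543e-01  3.49730424e-01]
 [ 0.00000000e+00  0.00000000e+00  0.00000000e+00  1.00000000e+00]]
```

Fingertips are measured ~30 mm higher than the reported TCP implies (gap agrees with the opening, scene heights agree), so the fingers closed above the pad. I take the camera's word: about 30 mm lower in reported z, going down in guarded steps.

Request:
servo_tool:
  rows:
    - [[-1,1,40,0,0,0,0],[-1,1,80,0,0,0,0],[-1,1,120,0,0,0,0],[-1,1,150,0,0,0,0],[-1,1,175,0,0,0,0],[-1,1,185,0,0,0,0.2],[-1,1,190,0,0,0,0.3],[-1,1,190,0,0,0,0.3],[-1,1,190,0,0,0,0.3]]

```text
t: 4.75
position: [0.6596, 0.1361, -0.0008]
tcp_rot: [0.001, 0.018, 1.0, 0.0]
force: [-0.7, 0.2, 0.0]
gripper_width: 0.0599
finger_force: 0.0
```

```bash
python3 - <<'E'
from look import *
c,im,d=look("w3"); blobs(c,im,d,(5,150,90),(18,255,255),.016,'orange')
v,u=np.mgrid[0:480,0:640]; uv=np.c_[u.ravel(),v.ravel()]; P=pts(c,uv,d)
k=(d.ravel()>.1)&(d.ravel()<.16)&(uv[:,1]>250)&(P[:,2]<.06)&(abs(P[:,0]-.66)<.016)
for n,s in (("r",P[:,1]<.1355),("l",P[:,1]>.1355)):
    h=im.reshape(-1,3).max(1)<60
    q=P[k&s&h]; q=q[abs(q[:,1]-.1355)>.024]; print(n,len(q),np.percentile(q,1,axis=0).round(4) if len(q) else "",np.percentile(q,99,axis=0).round(4) if len(q) else "")
E
```

```text
t 4.75 pos [ 0.6596  0.1361 -0.0008] xyaw 177.95 tilt [-0.001  0.    -1.   ] F [-0.7  0.2  0. ] w 0.0599 ff 0.0 j [ 0.19  0.65  1.58  0.    0.91 -1.35]
orange [321.5 303. ] 49.3 plane [0.6584 0.1372 0.016 ] med [0.6589 0.1371 0.0155] zp [0.0098 0.0155 0.0165]
r 2533 [0.6467 0.0271 0.0137] [0.6679 0.1075 0.0594]
l 3695 [0.6443 0.1663 0.0109] [0.6694 0.2452 0.0597]
```

Request:
servo_tool:
  rows:
    - [[1,1,5,0,0,0,0.3],[1,1,10,0,0,0,0.3],[1,1,10,0,0,0,0.4],[1,1,10,0,0,0,0.6],[1,1,10,0,0,0,0.7],[1,1,10,0,0,0,1],[1,1,10,0,0,0,1],[1,1,10,0,0,0,1]]

```text
t: 5.47
position: [0.6581, 0.1371, -0.0111]
tcp_rot: [0.0, 0.018, 1.0, 0.0]
force: [-0.7, 0.2, 3.4]
gripper_width: 0.0409
finger_force: 61.0
```

```bash
python3 -c "
from go import *
st(); goal((.66,.137,.12,178))"
```

```text
t 5.47 pos [ 0.6581  0.1371 -0.0111] xyaw 177.95 tilt [-0.001  0.    -1.   ] F [-0.7  0.2  3.4] w 0.0409 ff 61.04220986366272 j [ 0.19  0.66  1.59  0.    0.89 -1.35]
shift [  -1.9    0.  -131.1] turn [ 0.     0.001 -0.001]
```

Request:
servo_tool:
  rows:
    - [[0,0,-20,0,0,0,1],[0,0,-60,0,0,0,1],[0,0,-100,0,0,0,1],[0,0,-131,0,0,0,1],[40,-28,-131,0,0,0,1],[75,-52,-131,0,0,0,1],[105,-75,-131,0,0,0,1],[105,-75,-131,0,0,0,1],[105,-75,-131,0,0,0,1]]

```text
t: 6.22
position: [0.5477, 0.0645, 0.1191]
tcp_rot: [-0.001, 0.019, 1.0, -0.0]
force: [0.3, 0.8, -1.3]
gripper_width: 0.041
finger_force: 61.0
```

```bash
python3 - <<'E'
from look import *
c,im,d=look("w4"); blobs(c,im,d,(5,150,90),(18,255,255),.136,'orange')
# saddle top: points near (.495,.024) z .055-.07
v,u=np.mgrid[0:480,0:640]; uv=np.c_[u.ravel(),v.ravel()]; P=pts(c,uv,d); sat=cv2.cvtColor(im,cv2.COLOR_BGR2HSV).reshape(-1,3)[:,1]
s=(np.hypot(P[:,0]-.495,P[:,1]-.024)<.03)&(abs(P[:,2]-.06)<.008)&(sat<90); Q=P[s]; print(len(Q),np.median(Q,0).round(4),np.percentile(Q[:,2],[5,50,95]).round(4))
T=Q[abs(Q[:,2]-np.median(Q[:,2]))<.0025]; print("circle",cv2.minEnclosingCircle((T[:,:2]*1000).astype(np.float32)),cv2.minAreaRect((T[:,:2]*1000).astype(np.float32)))
B=P[(abs(P[:,2]-.008)<.004)&(sat>150)&(abs(P[:,0]-.517)<.1)&(abs(P[:,1]+.03)<.13)]; print("base",cv2.minAreaRect((B[:,:2]*1000).astype(np.float32)))
E
```

```text
t 6.22 pos [0.5477 0.0645 0.1191] xyaw 177.85 tilt [ 0.002 -0.    -1.   ] F [ 0.3  0.8 -1.3] w 0.041 ff 60.9591543674469 j [ 0.1   0.36  1.76 -0.    1.02 -1.44]
orange [320.5 318.8] 52.5 plane [0.5542 0.065  0.136 ] med [0.5486 0.0653 0.1456] zp [0.1387 0.1456 0.1467]
1928 [0.4956 0.0277 0.0607] [0.0595 0.0607 0.0618]
circle ((496.13055419921875, 27.208913803100586), 15.007377624511719) ((496.1750183105469, 27.403444290161133), (28.891172409057617, 29.538089752197266), 23.605619430541992)
base ((488.76556396484375, -40.941009521484375), (131.00741577148438, 175.51280212402344), 22.150217056274414)
```

View pics/w4.png

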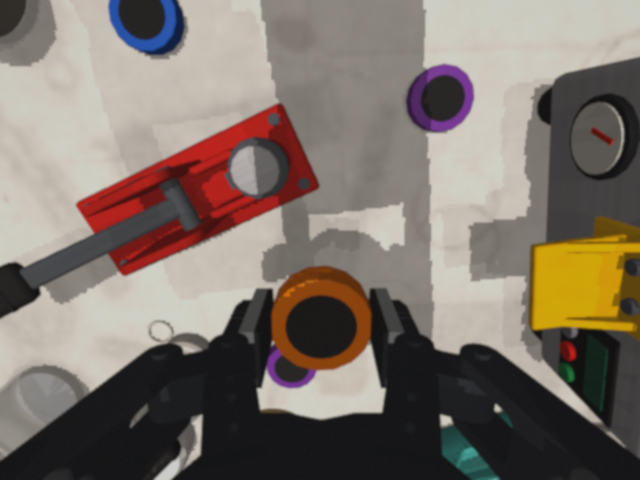

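The view shows the pad held level between the fingers at (321,320) and the saddle disc at (258,167), red base around it.

```bash
cat >> look.py <<'E'
def circ(P): return np.round(cv2.minEnclosingCircle((P[:,:2]*1000).astype(np.float32))[0],1),round(cv2.minEnclosingCircle((P[:,:2]*1000).astype(np.float32))[1],1)
def padsad(c,im,d,tcp,sad=(.496,.027)):
    v,u=np.mgrid[0:480,0:640]; uv=np.c_[u.ravel(),v.ravel()]; P=pts(c,uv,d); H=cv2.cvtColor(im,cv2.COLOR_BGR2HSV).reshape(-1,3)
    o=P[(H[:,1]>150)&(H[:,0]>4)&(H[:,0]<19)&(np.hypot(*(P[:,:2]-tcp[:2]).T)<.035)]; zt=np.percentile(o[:,2],90); T=o[o[:,2]>zt-.003]; print("pad top",zt.round(4),circ(T))
    s=(np.hypot(P[:,0]-sad[0],P[:,1]-sad[1])<.025)&(abs(P[:,2]-.061)<.003)&(H[:,1]<90); T=P[s]
    if len(T)>20: print("saddle",len(T),circ(T),np.median(T[:,2]).round(4))
E
python3 - <<'E'
from look import *
z=np.load("w4.npz"); padsad(z,z["im"],z["d"],[.5477,.0645])
goal((.5477,.0645,.066,178),(.496,.027,.075,178))
E
```

```text
pad top 0.1463 (array([552.4,  65.2]), 22.1)
saddle 1912 (array([496.1,  27.2]), 15.0) 0.0607
shift [ 2.5 -1.  53.5] turn [ 0.     0.001 -0.002]
shift [ 52.8 -40.4  44.5] turn [ 0.     0.001 -0.002]
```

Request:
servo_tool:
  rows:
    - [[20,-14,0,0,0,0.12,1],[40,-27,0,0,0,0.24,1],[53,-35,10,0,0,0.36,1],[53,-35,20,0,0,0.48,1],[53,-35,29,0,0,0.6,1],[53,-35,29,0,0,0.72,1],[53,-35,29,0,0,0.84,1],[53,-35,29,0,0,0.96,1],[53,-35,29,0,0,1.08,1],[53,-35,29,0,0,1.15,1]]

```text
t: 7.1
position: [0.4985, 0.0335, 0.0903]
tcp_rot: [0.001, 0.561, 0.828, 0.001]
force: [0.5, -0.8, -1.4]
gripper_width: 0.0408
finger_force: 61.0
```

Request:
servo_tool:
  rows:
    - [[0,0,0,0,0,0,1],[0,0,0,0,0,0,1],[0,0,0,0,0,0,1]]

```text
t: 7.35
position: [0.4971, 0.0331, 0.0902]
tcp_rot: [0.0, 0.558, 0.83, 0.0]
force: [0.6, 1.1, -0.5]
gripper_width: 0.0411
finger_force: 61.0
```

```bash
python3 - <<'E'
from look import *
c,im,d=look("w5"); padsad(c,im,d,get_state()["position"])
im,d=grab_frame("scene"); padsad(get_calibration("scene"),im,d,get_state()["position"])
im,d=grab_frame("side"); padsad(get_calibration("side"),im,d,get_state()["position"])
E
```

```text
t 7.35 pos [0.4971 0.0331 0.0902] xyaw 112.18 tilt [-0.     0.001 -1.   ] F [ 0.6  1.1 -0.5] w 0.0411 ff 60.99892973899841 j [ 0.04  0.32  1.92  0.    0.91 -0.34]
pad top 0.1176 (array([498.5,  29.7]), 22.2)
saddle 693 (array([495. ,  29.7]), 14.3) 0.0606
pad top 0.1175 (array([498.5,  26.5]), 22.2)
saddle 129 (array([495.7,  23.9]), 14.8) 0.0604
pad top 0.12 (array([496.9,  30.8]), 22.5)
saddle 93 (array([497.1,  26. ]), 17.6) 0.0618
```

Request:
servo_tool:
  rows:
    - [[-1.4,-3.4,15,0,0,0,1],[-1.4,-3.4,28,0,0,0,1],[-1.4,-3.4,36,0,0,0,1],[-1.4,-3.4,36,0,0,0,1],[-1.4,-3.4,36,0,0,0,1]]

```text
t: 7.92
position: [0.4935, 0.0302, 0.0542]
tcp_rot: [-0.0, 0.559, 0.829, -0.0]
force: [0.7, 0.5, 0.2]
gripper_width: 0.0409
finger_force: 61.0
```

```bash
python3 - <<'E'
from look import *
st()
for n in ("wrist","scene"):
    c=get_calibration(n); im,d=grab_frame(n); padsad(c,im,d,get_state()["position"])
E
```

```text
t 7.92 pos [0.4935 0.0302 0.0542] xyaw 112.07 tilt [ 0. -0. -1.] F [0.7 0.5 0.2] w 0.0409 ff 61.00995182991028 j [ 0.04  0.36  1.97  0.    0.81 -0.35]
pad top 0.0816 (array([495.1,  26.9]), 22.1)
pad top 0.0822 (array([493.8,  23.1]), 21.9)
```

Request:
servo_tool:
  rows:
    - [[0,1.3,2,0,0,0,1],[0,1.3,4,0,0,0,1],[0,1.3,6,0,0,0,1],[0,1.3,8,0,0,0,1],[0,1.3,9,0,0,0,1]]

```text
t: 8.43
position: [0.4945, 0.0306, 0.0451]
tcp_rot: [-0.0, 0.559, 0.829, -0.0]
force: [-0.7, 0.3, -1.3]
gripper_width: 0.0411
finger_force: 61.0
```

Request:
servo_tool:
  rows:
    - [[0,0,1,0,0,0,1],[0,0,1.5,0,0,0,1],[0,0,1.5,0,0,0,1]]

```text
t: 8.68
position: [0.4946, 0.0306, 0.044]
tcp_rot: [-0.0, 0.559, 0.829, -0.0]
force: [-1.6, -0.8, 1.3]
gripper_width: 0.0411
finger_force: 61.3
```

```bash
python3 - <<'E'
from look import *
st()
for n in ("wrist","scene"):
    c=get_calibration(n); im,d=grab_frame(n); padsad(c,im,d,get_state()["position"])
E
```

```text
t 8.68 pos [0.4946 0.0306 0.044 ] xyaw 112.06 tilt [ 0. -0. -1.] F [-1.6 -0.8  1.3] w 0.0411 ff 61.29233479499817 j [ 0.04  0.38  1.98  0.    0.79 -0.35]
pad top 0.0714 (array([496.2,  27.2]), 22.3)
pad top 0.0713 (array([495.3,  23.1]), 23.4)
```

Request:
servo_tool:
  rows:
    - [[0,0,0.5,0,0,0,0.9],[0,0,0.5,0,0,0,0.5],[0,0,0.5,0,0,0,0.1],[0,0,0.5,0,0,0,0],[0,0,0,0,0,0,0],[0,0,-30,0,0,0,0],[0,0,-60,0,0,0,0],[-40,0,-80,0,0,0,0],[-70,0,-80,0,0,0,0],[-70,0,-80,0,0,0,0]]

```text
t: 9.62
position: [0.5247, -0.0382, 0.1258]
tcp_rot: [0.004, 0.56, 0.829, 0.001]
force: [0.4, 0.0, 0.5]
gripper_width: 0.0859
finger_force: 0.0
```

```bash
python3 - <<'E'
from look import *
c,im,d=look("w6"); H=cv2.cvtColor(im,cv2.COLOR_BGR2HSV).reshape(-1,3)
v,u=np.mgrid[0:480,0:640]; P=pts(c,np.c_[u.ravel(),v.ravel()],d)
o=P[(H[:,1]>150)&(H[:,0]>4)&(H[:,0]<19)&(np.hypot(P[:,0]-.496,P[:,1]-.027)<.04)&(P[:,2]>.066)]
print("pad",circ(o)); A=np.c_[o[:,:2]-o[:,:2].mean(0),np.ones(len(o))]; print("plane slope,z",np.linalg.lstsq(A,o[:,2],rcond=None)[0].round(4))
r=(H[:,1]>150)&((H[:,0]<4)|(H[:,0]>176))
ch=P[r&(P[:,2]>.07)&(np.hypot(P[:,0]-.523,P[:,1]+.04)<.06)]; rr=cv2.minAreaRect((ch[:,:2]*1000).astype(np.float32)); print("cheeks",rr,np.percentile(ch[:,2],[5,95]))
b=P[r&(abs(P[:,2]-.008)<.004)&(np.hypot(P[:,0]-.517,P[:,1]+.032)<.11)]; print("base",cv2.minAreaRect((b[:,:2]*1000).astype(np.float32)))
E
```

```text
t 9.62 pos [ 0.5247 -0.0382  0.1258] xyaw 111.91 tilt [-0.005  0.006 -1.   ] F [0.4 0.  0.5] w 0.0859 ff 0.0 j [-0.09  0.31  1.81 -0.    1.01 -0.47]
pad (array([496.2,  27. ]), 21.9)
plane slope,z [-0.0014  0.0309  0.0713]
cheeks ((525.751708984375, -44.97910690307617), (47.50104904174805, 68.20143127441406), 22.07990264892578) [0.07200553 0.0783024 ]
base ((519.19873046875, -28.63947296142578), (65.77252197265625, 175.1004638671875), 22.155567169189453)
```

View pics/w6.png

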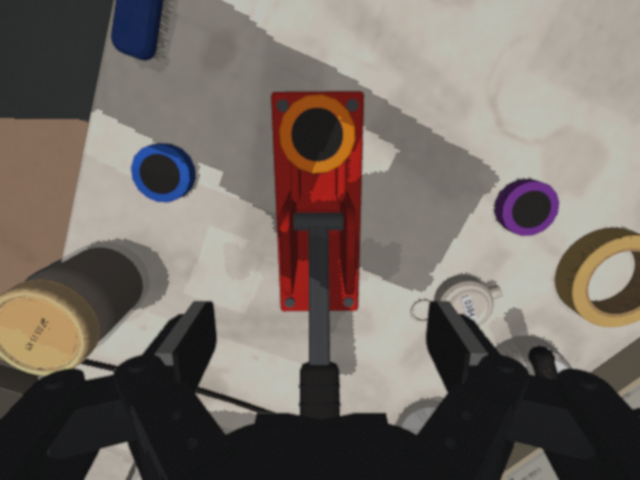

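The pad sits centred and level on the saddle at (318,133), jack undisturbed, fingers straddle the cheeks with the counter's ring (420,310) clear.

Request:
servo_tool:
  rows:
    - [[-4,-2,20,0,0,0,0],[-5,-2,50,0,0,0,0],[-5,-2,75,0,0,0,0],[-5,-2,90,0,0,0,0],[-5,-2,93,0,0,0,0],[-5,-2,93,0,0,0,0],[-5,-2,93,0,0,0,0.3],[-5,-2,93,0,0,0,0.45],[-5,-2,93,0,0,0,0.6],[-5,-2,93,0,0,0,1]]

```text
t: 10.5
position: [0.5233, -0.0393, 0.0326]
tcp_rot: [0.002, 0.559, 0.829, 0.002]
force: [3.2, 2.9, 2.6]
gripper_width: 0.0449
finger_force: 62.5
```

Request:
servo_tool:
  rows:
    - [[0,0,0,0,0,0,1],[0,0,0,0,0,0,1],[0,0,0,0,0,0,1],[0,0,-4,0,0,0,1],[0,0,-10,0,0,0,1],[0,0,-10,0,0,0,1]]

```text
t: 11.0
position: [0.5197, -0.0398, 0.0406]
tcp_rot: [-0.001, 0.559, 0.829, -0.001]
force: [0.2, 0.2, -9.2]
gripper_width: 0.0453
finger_force: 63.2
```

```bash
cat > jk.py <<'E'
from look import *
def jk(n,names=("wrist","scene")):
    st(); p=get_state()["position"]
    for cam in names:
        c=get_calibration(cam); im,d=grab_frame(cam); cv2.imwrite(f"pics/{n}{cam}.png",im); np.savez(n+cam+".npz",im=im,d=d,**c)
        H=cv2.cvtColor(im,cv2.COLOR_BGR2HSV).reshape(-1,3); v,u=np.mgrid[0:480,0:640]; P=pts(c,np.c_[u.ravel(),v.ravel()],d)
        o=P[(H[:,1]>150)&(H[:,0]>4)&(H[:,0]<19)&(np.hypot(P[:,0]-p[0],P[:,1]-p[1])<.16)&(P[:,2]>.06)&(P[:,2]<.2)]
        if len(o)>20:
            z=np.percentile(o[:,2],80); T=o[o[:,2]>z-.005]; A=np.c_[T[:,:2]-T[:,:2].mean(0),np.ones(len(T))]
            print(cam,"pad",len(T),circ(T),"plane",np.linalg.lstsq(A,T[:,2],rcond=None)[0].round(4))
        y=P[(H[:,1]>120)&(H[:,0]>=20)&(H[:,0]<=32)&(H[:,2]>60)&(np.hypot(P[:,0]-.558,P[:,1]-.2)<.05)&(abs(P[:,2]-.102)<.0035)]
        if len(y)>20: print(cam,"lug",len(y),np.round(np.percentile(y,[1,99],axis=0),4).tolist(),cv2.minAreaRect((y[:,:2]*1000).astype(np.float32)))
E
python3 -c "
from jk import *
jk('a')
goal((.5232+.0,-.04,.12,112),(.58,.04,.075,96))"
```

```text
t 11.0 pos [ 0.5197 -0.0398  0.0406] xyaw 112.07 tilt [ 0.001 -0.002 -1.   ] F [ 0.2  0.2 -9.2] w 0.0453 ff 63.24052333831787 j [-0.1   0.41  1.92 -0.    0.81 -0.48]
wrist pad 7562 (array([492.6,  26.3]), 22.0) plane [-0.0018  0.0094  0.079 ]
scene pad 122 (array([492.2,  22.8]), 22.6) plane [-0.0044  0.0162  0.0774]
scene lug 259 [[0.5289, 0.176, 0.0991], [0.583, 0.2234, 0.1048]] ((555.474609375, 202.0127410888672), (57.14519119262695, 52.609378814697266), 0.42217570543289185)
shift [ -1.4   2.8 -79.9] turn [-0.002 -0.001  0.001]
shift [ 51.3  85.6 -35. ] turn [-0.002 -0.001  0.28 ]
```

Request:
servo_tool:
  rows:
    - [[0,0,-10,0,0,0,1],[0,0,-18,0,0,0,1],[17,22,-18,0,0,0.07,1],[35,44,-18,0,0,0.14,1],[53,66,-18,0,0,0.21,1],[66,82,-18,0,0,0.26,1],[69,87,-18,0,0,0.277,1],[69,87,-18,0,0,0.277,1],[69,87,-18,0,0,0.277,1]]

```text
t: 11.85
position: [0.5751, 0.0567, 0.0589]
tcp_rot: [-0.0, 0.667, 0.745, -0.001]
force: [-0.8, -0.4, -10.2]
gripper_width: 0.0449
finger_force: 64.6
```

```bash
python3 - <<'E'
from jk import *
jk('b')
z=np.load("bwrist.npz"); im,d=z["im"],z["d"]; h=cv2.cvtColor(im,cv2.COLOR_BGR2HSV)
v,u=np.mgrid[0:480,0:640]; P=pts(z,np.c_[u.ravel(),v.ravel()],d).reshape(480,640,3)
# sealer front top edge: depth points on front face
F=P[(P[...,2]>.125)&(P[...,2]<.16)&(P[...,1]>.2)&(P[...,1]<.26)&(abs(P[...,0]-.558)<.11)]; print(len(F))
if len(F)>50:
    l=cv2.fitLine((F[:,:2]*1000).astype(np.float32),cv2.DIST_HUBER,0,.01,.01).ravel(); print("front line",l,np.degrees(np.arctan2(l[1],l[0])))
goal((.5658,.1317,.05,96.2))
E
```

```text
t 11.85 pos [0.5751 0.0567 0.0589] xyaw 96.28 tilt [-0.001 -0.001 -1.   ] F [ -0.8  -0.4 -10.2] w 0.0449 ff 64.61055636405945 j [ 0.08  0.46  1.77 -0.    0.91 -0.03]
wrist pad 7462 (array([566. , 127.1]), 22.0) plane [ 0.0004 -0.0031  0.0967]
scene pad 36 (array([569.7, 109. ]), 36.1) plane [-0.0025  0.0435  0.0963]
scene lug 262 [[0.5335, 0.1771, 0.0987], [0.583, 0.2241, 0.1051]] ((557.2675170898438, 202.8316192626953), (52.34030532836914, 53.739376068115234), 7.544309616088867)
0
shift [76.2 -0.6  8.8] turn [-0.002  0.    -0.   ]
```

View pics/bwrist.png

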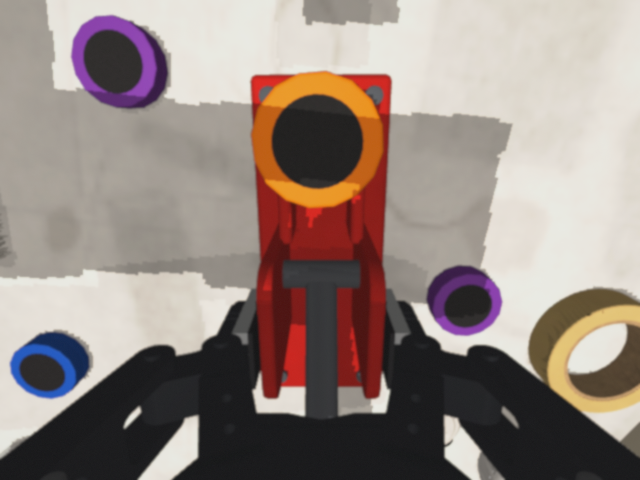

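The view shows the jack held straight with the pad centred on it at (318,140); the sealer is just out of the picture ahead. I lower it to about 6 mm and slide it in.

Request:
servo_tool:
  rows:
    - [[0,0,10,0,0,0,1],[0,0,18,0,0,0,1],[10,0,19,0,0,0,1],[25,0,19,0,0,0,1],[40,0,19,0,0,0,1],[54,0,19,0,0,0,1],[66,0,19,0,0,0,1],[73,0,19,0,0,0,1],[76,0,19,0,0,0,1],[76,0,19,0,0,0,1]]

```text
t: 12.78
position: [0.5672, 0.1332, 0.0397]
tcp_rot: [-0.0, 0.667, 0.745, -0.0]
force: [0.3, -0.1, -10.2]
gripper_width: 0.045
finger_force: 64.5
```

```bash
python3 - <<'E'
from jk import *
jk('c',("wrist","scene","side"))
E
```

```text
t 12.78 pos [0.5672 0.1332 0.0397] xyaw 96.26 tilt [-0. -0. -1.] F [  0.3  -0.1 -10.2] w 0.045 ff 64.53511476516724 j [ 0.21  0.49  1.78 -0.    0.87  0.1 ]
wrist pad 16 (array([558.7, 226.3]), 10.0) plane [-0.1617  0.7422  0.1167]
wrist lug 29578 [[0.5362, 0.1798, 0.1], [0.583, 0.2254, 0.1049]] ((559.0070190429688, 202.5362548828125), (55.82251739501953, 46.40337371826172), 6.0829949378967285)
scene pad 15 (array([530.3, 178.2]), 52.1) plane [-0.1557 -0.3611  0.0919]
scene lug 74 [[0.5282, 0.199, 0.0988], [0.5765, 0.2229, 0.1054]] ((553.1071166992188, 210.7525177001953), (52.485450744628906, 23.840150833129883), 1.7718415260314941)
```

View pics/cwrist.png

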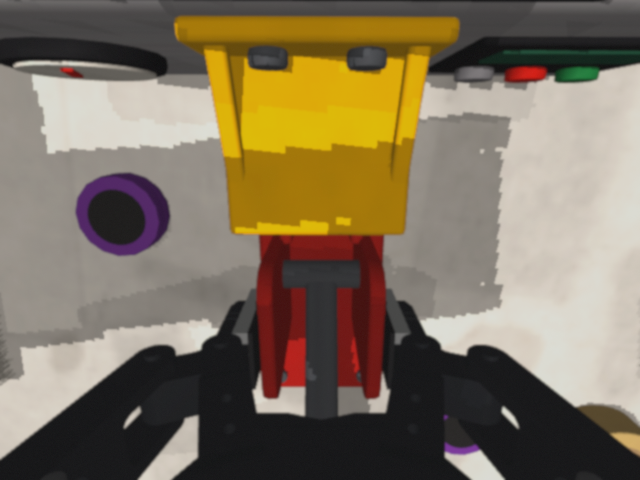

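The lug is seen square over the jack: free edge at row 234, columns 230–407, jack cheeks at columns 257–385, saddle hidden beneath the lug.

```bash
python3 - <<'E'
from go import *
z=np.load("cwrist.npz"); im=z["im"]; h=cv2.cvtColor(im,cv2.COLOR_BGR2HSV); m=cv2.inRange(h,(20,120,60),(32,255,255))
cols=np.arange(240,398); b=np.array([np.nonzero(m[:250,x])[0].max() for x in cols]); E=plane(z,np.c_[cols,b],.102)
p=np.polyfit(E[:,0],E[:,1],1); print("edge ang",np.degrees(np.arctan(p[0])))
rows=np.arange(205,230); l=np.array([np.nonzero(m[y,200:450])[0].min()+200 for y in rows]); r=np.array([np.nonzero(m[y,200:450])[0].max()+201 for y in rows])
A=plane(z,np.c_[l,rows],.102);B=plane(z,np.c_[r,rows],.102); mid=(A+B)/2; print("width",np.linalg.norm(A-B,axis=1).mean(),"mid",mid[[0,-1]].round(4).tolist())
a=np.arctan(p[0]); n=np.array([-np.sin(a),np.cos(a)]); mx=mid[-1,0]; e=np.array([mx,np.polyval(p,mx)]); print("free edge centre",e,"lift",e+.023*n)
t=np.radians(96.26); print("pad est",np.array([.5672,.1332])+.071*np.array([np.cos(t),np.sin(t)]))
# same offset check: pad seen earlier in tool frame
E
```

```text
edge ang 6.288534637641016
width 0.0482373607644519 mid [[0.5604, 0.1884, 0.102], [0.561, 0.1816, 0.102]]
free edge centre [0.56101442 0.18036703] lift [0.55849511 0.20322863]
pad est [0.55945813 0.20377665]
```

Request:
servo_tool:
  rows:
    - [[-0.5,-0.9,2,0,0,0,1],[-0.5,-0.9,4,0,0,0,1],[-0.5,-0.9,5.5,0,0,0,1],[-0.5,-0.9,6.5,0,0,0,1],[-0.5,-0.9,6.5,0,0,0,1],[-0.5,-0.9,7,0,0,0,1],[-0.5,-0.9,7,0,0,0,1]]

```text
t: 13.52
position: [0.5667, 0.1319, 0.0328]
tcp_rot: [-0.0, 0.668, 0.744, 0.0]
force: [0.1, 0.9, -9.8]
gripper_width: 0.0452
finger_force: 64.6
```

Request:
servo_tool:
  rows:
    - [[0,0,0.5,0,0,0,1],[0,0,0.5,0,0,0,1],[0,0,1,0,0,0,1],[0,0,1,0,0,0,1]]

```text
t: 13.85
position: [0.5669, 0.132, 0.0325]
tcp_rot: [0.0, 0.668, 0.744, 0.0]
force: [-0.6, -0.8, -3.8]
gripper_width: 0.0451
finger_force: 65.1
```

Touching. A little more, then release and back straight up.

Request:
servo_tool:
  rows:
    - [[0,0,0.5,0,0,0,1],[0,0,0.5,0,0,0,1],[0,0,0.5,0,0,0,0.8],[0,0,0.5,0,0,0,0.5],[0,0,0.5,0,0,0,0.2],[0,0,0.5,0,0,0,0],[0,0,0.5,0,0,0,0],[0,0,0.5,0,0,0,0]]

```text
t: 14.52
position: [0.5673, 0.1322, 0.0315]
tcp_rot: [0.0, 0.668, 0.744, 0.001]
force: [-0.4, 0.1, 0.2]
gripper_width: 0.0853
finger_force: 0.0
```

Request:
servo_tool:
  rows:
    - [[0,0,-20,0,0,0,0],[0,0,-60,0,0,0,0],[0,0,-100,0,0,0,0],[0,0,-140,0,0,0,0],[-40,0,-140,0,0,0,0],[-80,0,-140,0,0,0,0.5],[-80,0,-140,0,0,0,1],[-80,0,-140,0,0,0,1],[-80,0,-140,0,0,0,1]]

```text
t: 15.27
position: [0.5752, 0.0526, 0.1711]
tcp_rot: [-0.0, 0.668, 0.744, 0.0]
force: [-0.5, 0.2, 0.3]
gripper_width: 0.0387
finger_force: 0.0
```

```bash
python3 - <<'E'
from jk import *
jk('d',("wrist","scene","side"))
z=np.load("dwrist.npz"); im,d=z["im"],z["d"]; H=cv2.cvtColor(im,cv2.COLOR_BGR2HSV).reshape(-1,3); v,u=np.mgrid[0:480,0:640]; P=pts(z,np.c_[u.ravel(),v.ravel()],d)
r=(H[:,1]>150)&((H[:,0]<4)|(H[:,0]>176))
for lo,hi,n in ((.004,.014,"base"),(.07,.085,"cheek")):
    b=P[r&(P[:,2]>lo)&(P[:,2]<hi)&(np.hypot(P[:,0]-.566,P[:,1]-.132)<.12)]; print(n,len(b),cv2.minAreaRect((b[:,:2]*1000).astype(np.float32)))
k=(H[:,2]<60)&(P[:,2]>.08)&(P[:,2]<.15)&(abs(P[:,0]-.577)<.03)&(P[:,1]<.07)&(P[:,1]>-.05)
print("grip",k.sum(),np.percentile(P[k],[2,50,98],axis=0).round(4).tolist())
# lowest fingertip
f=(d.ravel()<.2)&(d.ravel()>.05)&(P[:,2]>.14)&(abs(P[:,0]-.575)<.03); print("tip low",np.percentile(P[f],.3,axis=0).round(4), np.percentile(P[f&(P[:,2]<np.percentile(P[f][:,2],1)+.004)],[1,50,99],axis=0).round(4).tolist())
E
```

```text
t 15.27 pos [0.5752 0.0526 0.1711] xyaw 96.14 tilt [ 0.001 -0.    -1.   ] F [-0.5  0.2  0.3] w 0.0387 ff 0.0 j [ 0.07  0.35  1.63  0.    1.16 -0.04]
wrist pad 310 (array([562.3, 179.6]), 22.8) plane [-0.0621 -0.9548  0.0705]
wrist lug 2754 [[0.5366, 0.1781, 0.0991], [0.5844, 0.1957, 0.1029]] ((560.5574951171875, 186.79000854492188), (49.172515869140625, 15.55255126953125), 6.393070220947266)
scene pad 100 (array([556.3, 191.4]), 23.5) plane [-0.0622 -0.2533  0.0716]
scene lug 250 [[0.5341, 0.1762, 0.0986], [0.5839, 0.2242, 0.1046]] ((559.4656982421875, 202.46981811523438), (59.32524490356445, 51.0164680480957), 4.8077287673950195)
side lug 36 [[0.5376, 0.1782, 0.1001], [0.5822, 0.1861, 0.1052]] ((559.9154663085938, 181.94566345214844), (44.9905891418457, 4.778513431549072), 9.254009246826172)
base 6542 ((567.4564208984375, 127.063232421875), (65.56316375732422, 142.74171447753906), 6.1290411949157715)
cheek 1693 ((567.5540161132812, 124.24244689941406), (47.38968276977539, 69.55490112304688), 6.001482009887695)
grip 4553 [[0.566, -0.0079, 0.0856], [0.5783, 0.0272, 0.1095], [0.5915, 0.0667, 0.1275]]
tip low [0.5454 0.0426 0.1921] [[0.5454, 0.0419, 0.1893], [0.5931, 0.0617, 0.1959], [0.6044, 0.0674, 0.1995]]
```

View pics/dwrist.png

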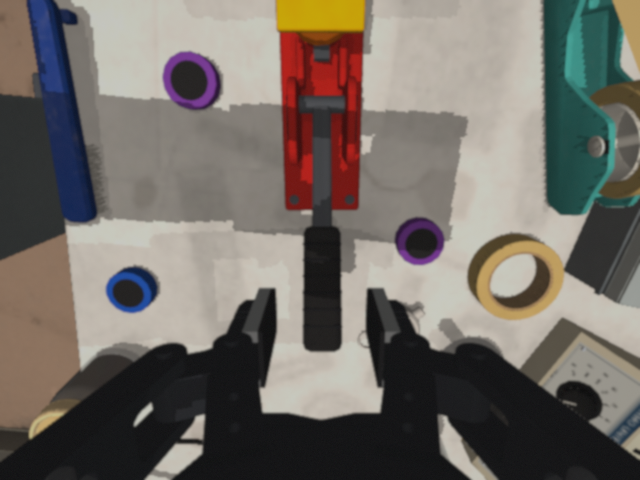

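The jack stands free under the lug; the handle's grip runs along column 322 from row 228 to 350, with the fingers about to shut above it. Next: hover over the handle, then the first (unloaded) stroke in guarded steps.

Request:
servo_tool:
  rows:
    - [[-20,0,0,0,0,0,1],[-34,0,15,0,0,0,1],[-34,0,35,0,0,0,1],[-34,0,50,0,0,0,1],[-34,0,56,0,0,0,1],[-34,0,56,0,0,0,1]]

```text
t: 15.92
position: [0.5779, 0.0194, 0.1136]
tcp_rot: [-0.001, 0.667, 0.745, -0.001]
force: [0.3, 0.1, -0.1]
gripper_width: 0.0002
finger_force: 0.0
```

Request:
servo_tool:
  rows:
    - [[-1,0,5,0,0,0,1],[-2,0,10,0,0,0,1],[-5,0,16,0,0,0,1],[-8,0,23,0,0,0,1],[-11,0,30,0,0,0,1]]

```text
t: 16.33
position: [0.5812, 0.0073, 0.0862]
tcp_rot: [0.001, 0.668, 0.744, 0.001]
force: [0.1, -0.4, 6.5]
gripper_width: 0.0
finger_force: 2.9
```

```bash
python3 - <<'E'
from jk import *
st()
c=get_calibration("scene"); im,d=grab_frame("scene"); H=cv2.cvtColor(im,cv2.COLOR_BGR2HSV)
cv2.imwrite("pics/e.png",cv2.resize(im[140:330,180:440],None,fx=3,fy=3,interpolation=cv2.INTER_CUBIC))
E
```

```text
t 16.33 pos [0.5812 0.0073 0.0862] xyaw 96.2 tilt [-0.001  0.003 -1.   ] F [ 0.1 -0.4  6.5] w 0.0 ff 2.9056555218994617 j [-0.01  0.44  1.73 -0.    0.97 -0.12]
```

Request:
servo_tool:
  rows:
    - [[-2,0,7,0,0,0,1],[-4,0,14,0,0,0,1],[-6,0,21,0,0,0,1],[-8,0,28,0,0,0,1],[-9,0,35,0,0,0,1],[-10,0,40,0,0,0,1],[-10,0,44,0,0,0,1]]

```text
t: 16.97
position: [0.5825, -0.0039, 0.0422]
tcp_rot: [0.002, 0.668, 0.744, 0.0]
force: [0.2, -5.0, 7.2]
gripper_width: -0.0002
finger_force: 3.2
```

Request:
servo_tool:
  rows:
    - [[0,0,2,0,0,0,1],[0,0,2,0,0,0,1]]

```text
t: 17.13
position: [0.5825, -0.004, 0.0401]
tcp_rot: [0.002, 0.668, 0.744, 0.0]
force: [0.4, -4.1, 6.2]
gripper_width: 0.0005
finger_force: 2.8
```

Request:
servo_tool:
  rows:
    - [[-1.5,0,1,0,0,0,1],[-2.5,0,2,0,0,0,1],[-2.5,0,3,0,0,0,1],[-2.5,0,3,0,0,0,1]]

```text
t: 17.47
position: [0.5825, -0.0044, 0.0372]
tcp_rot: [0.001, 0.668, 0.744, 0.001]
force: [-0.4, 2.9, 5.1]
gripper_width: -0.0002
finger_force: 3.0
```

```bash
python3 - <<'E'
from jk import *
jk('f',("scene","side"))
z=np.load("fscene.npz"); im,d=z["im"],z["d"]; H=cv2.cvtColor(im,cv2.COLOR_BGR2HSV).reshape(-1,3); v,u=np.mgrid[0:480,0:640]; P=pts(z,np.c_[u.ravel(),v.ravel()],d)
r=(H[:,1]>150)&((H[:,0]<4)|(H[:,0]>176))
b=P[r&(P[:,2]>.002)&(P[:,2]<.014)&(np.hypot(P[:,0]-.566,P[:,1]-.132)<.12)]; print("base",len(b),cv2.minAreaRect((b[:,:2]*1000).astype(np.float32)),np.percentile(b[:,2],[5,95]))
k=(H[:,2]<60)&(P[:,2]>.02)&(P[:,2]<.13)&(abs(P[:,0]-.577)<.03)&(P[:,1]<.07)&(P[:,1]>-.05); 
print("grip",np.percentile(P[k],[2,50,98],axis=0).round(4).tolist())
a=cv2.imread("pics/fscene.png")
cv2.imwrite("pics/f2.png",cv2.resize(a[140:330,180:440],None,fx=3,fy=3,interpolation=cv2.INTER_CUBIC))
E
```

```text
t 17.47 pos [ 0.5825 -0.0044  0.0372] xyaw 96.14 tilt [ 0.001  0.003 -1.   ] F [-0.4  2.9  5.1] w -0.0002 ff 2.962217729073018 j [-0.03  0.49  1.78  0.    0.86 -0.14]
scene lug 263 [[0.5338, 0.1764, 0.0989], [0.5843, 0.225, 0.105]] ((561.7960205078125, 203.99729919433594), (59.81407928466797, 55.64504623413086), 4.883066654205322)
side lug 33 [[0.5383, 0.178, 0.1001], [0.5816, 0.1866, 0.105]] ((559.8607177734375, 182.61477661132812), (44.91225051879883, 6.439914226531982), 5.3050150871276855)
base 698 ((555.9872436523438, 138.23158264160156), (51.121585845947266, 177.44593811035156), 6.3897833824157715) [0.00467024 0.00980468]
grip [[0.5507, -0.0362, 0.0428], [0.5709, -0.0146, 0.0557], [0.598, 0.045, 0.1271]]
```

View pics/f2.png

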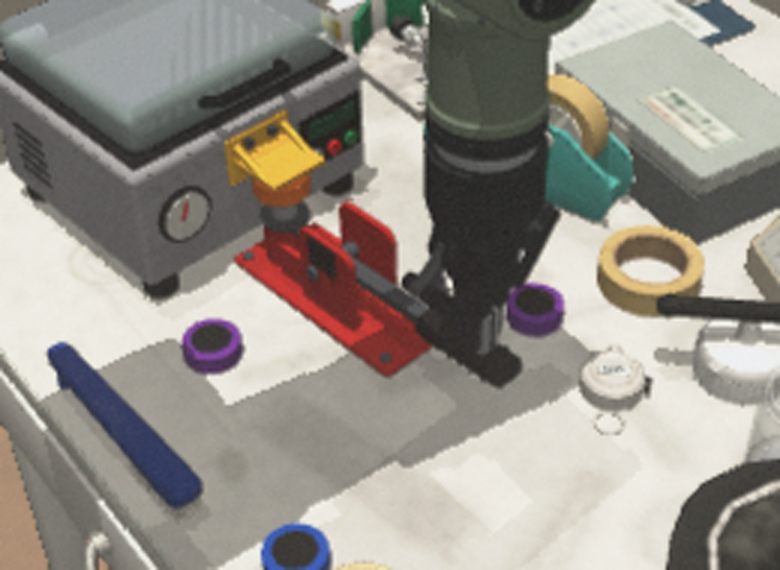

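The crop shows the handle nearly down under the fingertips (490,350), the pad raised just short of the lug (280,190), sealer still standing, jack square.

Request:
servo_tool:
  rows:
    - [[0,0,1,0,0,0,1],[0,0,1,0,0,0,1]]

```text
t: 17.73
position: [0.5825, -0.0045, 0.0363]
tcp_rot: [0.001, 0.668, 0.744, 0.001]
force: [0.0, 1.4, 5.5]
gripper_width: 0.0
finger_force: 3.0
```

Request:
servo_tool:
  rows:
    - [[0,0,1,0,0,0,1],[0,0,1,0,0,0,1]]

```text
t: 17.9
position: [0.5826, -0.0046, 0.0354]
tcp_rot: [0.001, 0.668, 0.744, 0.001]
force: [0.2, 1.4, 6.1]
gripper_width: 0.0001
finger_force: 3.1
```

Request:
servo_tool:
  rows:
    - [[0,0,1,0,0,0,1],[0,0,1,0,0,0,1]]

```text
t: 18.07
position: [0.5826, -0.0046, 0.0343]
tcp_rot: [0.001, 0.668, 0.744, 0.001]
force: [-0.5, 1.3, 5.9]
gripper_width: -0.0002
finger_force: 3.1
```

Request:
servo_tool:
  rows:
    - [[0,0,1,0,0,0,1],[0,0,1,0,0,0,1]]

```text
t: 18.23
position: [0.5826, -0.0047, 0.0337]
tcp_rot: [0.001, 0.668, 0.744, 0.001]
force: [-0.8, 0.9, 8.4]
gripper_width: 0.0
finger_force: 4.2
```

Request:
servo_tool:
  rows:
    - [[0,-0.5,-10,0,0,0,1],[2,-1,-22,0,0,0,1],[5,-1,-34,0,0,0,1],[9,-1,-46,0,0,0,1],[14,-1,-58,0,0,0,1],[19,-1,-70,0,0,0,1],[23,-1,-82,0,0,0,1],[23,-1,-85,0,0,0,1],[23,-1,-85,0,0,0,1]]

```text
t: 18.98
position: [0.5785, 0.0179, 0.1183]
tcp_rot: [0.001, 0.668, 0.744, 0.001]
force: [0.0, 0.4, -0.2]
gripper_width: -0.0001
finger_force: 0.0
```

```bash
cat > chk.py <<'E'
from jk import *
def chk(n):
    st(); c=get_calibration("scene"); im,d=grab_frame("scene"); cv2.imwrite(f"pics/{n}.png",im)
    H=cv2.cvtColor(im,cv2.COLOR_BGR2HSV).reshape(-1,3); v,u=np.mgrid[0:480,0:640]; P=pts(c,np.c_[u.ravel(),v.ravel()],d)
    r=(H[:,1]>150)&((H[:,0]<4)|(H[:,0]>176))
    b=P[r&(P[:,2]>.002)&(P[:,2]<.014)&(np.hypot(P[:,0]-.566,P[:,1]-.132)<.12)]; print("base",len(b),cv2.boxPoints(cv2.minAreaRect((b[:,:2]*1000).astype(np.float32))).round(1).tolist())
    y=P[(H[:,1]>120)&(H[:,0]>=20)&(H[:,0]<=32)&(H[:,2]>60)&(np.hypot(P[:,0]-.558,P[:,1]-.19)<.04)&(P[:,2]>.09)&(P[:,2]<.14)]
    e=y[y[:,1]<np.percentile(y[:,1],30)]; print("lug z near free edge",np.median(e[:,2]).round(4),"y edge",np.percentile(y[:,1],1).round(4), "x",np.percentile(e[:,0],[2,98]).round(4))
    o=P[(H[:,1]>150)&(H[:,0]>4)&(H[:,0]<19)&(np.hypot(P[:,0]-.558,P[:,1]-.19)<.04)&(P[:,2]>.04)]
    if len(o)>5: print("pad z",np.percentile(o[:,2],[2,50,98]).round(4),"x",np.percentile(o[:,0],[2,98]).round(4),"y",np.percentile(o[:,1],[2,50]).round(4))
    s=P[(P[:,2]>.12)&(P[:,2]<.22)&(P[:,0]>.42)&(P[:,0]<.67)&(P[:,1]>.21)&(P[:,1]<.46)]
    l=s[(s[:,2]>.13)&(s[:,2]<.145)&(s[:,1]<.26)]; print("front face pts",len(l), np.median(l[:,:2],0).round(4))
E
python3 -c "
from chk import *
chk('g')"
```

```text
t 18.98 pos [0.5785 0.0179 0.1183] xyaw 96.2 tilt [-0.     0.002 -1.   ] F [ 0.   0.4 -0.2] w -0.0001 ff 0.0 j [ 0.01  0.4   1.7  -0.    1.04 -0.1 ]
base 829 [[521.2999877929688, 224.0], [540.9000244140625, 47.29999923706055], [606.2000122070312, 54.5], [586.5999755859375, 231.1999969482422]]
lug z near free edge 0.1012 y edge 0.1765 x [0.5359 0.5816]
pad z [0.0767 0.0863 0.1098] x [0.534  0.5694] y [0.1742 0.1818]
front face pts 264 [0.5121 0.2373]
```

Request:
servo_tool:
  rows:
    - [[-1,0,10,0,0,0,1],[-4,0,20,0,0,0,1],[-8,0,28,0,0,0,1],[-12,0,36,0,0,0,1],[-15,0,44,0,0,0,1],[-18,0,52,0,0,0,1],[-20,0,60,0,0,0,1],[-22,0,68,0,0,0,1],[-23,0,74,0,0,0,1],[-24,0,78,0,0,0,1]]

```text
t: 19.87
position: [0.5807, -0.004, 0.04]
tcp_rot: [-0.001, 0.669, 0.743, 0.002]
force: [-4.1, 10.3, 19.2]
gripper_width: 0.0002
finger_force: 9.8
```

Request:
servo_tool:
  rows:
    - [[0,0,2,0,0,0,1],[0,0,4,0,0,0,1],[0,0,6,0,0,0,1],[0,0,6,0,0,0,1]]

```text
t: 20.2
position: [0.5808, -0.0044, 0.0344]
tcp_rot: [-0.001, 0.668, 0.744, 0.001]
force: [-3.5, 6.7, 19.0]
gripper_width: -0.0
finger_force: 9.5
```

```bash
python3 -c "
from chk import *
chk('g2')"
```

```text
t 20.2 pos [ 0.5808 -0.0044  0.0344] xyaw 96.11 tilt [ 0.003  0.001 -1.   ] F [-3.5  6.7 19. ] w -0.0 ff 9.541892213746905 j [-0.03  0.49  1.79  0.    0.86 -0.14]
base 690 [[521.0999755859375, 222.3000030517578], [540.4000244140625, 47.599998474121094], [590.7000122070312, 53.20000076293945], [571.4000244140625, 227.89999389648438]]
lug z near free edge 0.1166 y edge 0.1792 x [0.5349 0.5826]
pad z [0.0964 0.105  0.1155] x [0.5337 0.5688] y [0.1761 0.1813]
front face pts 889 [0.5364 0.2383]
```

```bash
cat > ft.py <<'E'
from jk import *
def ft(n,load=None):
    if load: z=np.load(load); c,im,d=z,z["im"],z["d"]
    else: st(); c=get_calibration("scene"); im,d=grab_frame("scene"); cv2.imwrite(f"pics/{n}.png",im)
    H=cv2.cvtColor(im,cv2.COLOR_BGR2HSV).reshape(-1,3); v,u=np.mgrid[0:480,0:640]; uv=np.c_[u.ravel(),v.ravel()]; P=pts(c,uv,d)
    t=np.radians(96.2); X=np.array([np.cos(t),np.sin(t)]); Y=np.array([-X[1],X[0]]); L=np.array([.558,.2]); S=(P[:,:2]-L); a=S@X; b=S@Y; z=P[:,2]
    # front face: fit a = p*z + q  over grey points away from lug
    f=(abs(b)<.1)&(abs(b)>.04)&(z>.07)&(z<.15)&(a>.01)&(a<.06)&(H[:,1]<80)
    p=np.polyfit(z[f],a[f],1); i=abs(a[f]-np.polyval(p,z[f]))<.004; p=np.polyfit(z[f][i],a[f][i],1); print(n,"front face tilt",p[0].round(4),"a at .1",np.polyval(p,.1).round(4))
    y=(H[:,1]>120)&(H[:,0]>=20)&(H[:,0]<=32)&(abs(b)<.02)&(a>-.022)&(a<.005)&(z>.09)&(z<.13); q=np.polyfit(a[y],z[y],1); print("shelf top at lift pt",np.polyval(q,0).round(4),"slope",q[0].round(4))
    for sgn in (1,-1):
        k=(abs(b*sgn-.09)<.03)&(a>.02)&(a<.075)&(z>-.004)&(z<.05)&(H[:,2]<60)
        print("foot",sgn,k.sum(),"z",np.percentile(z[k],[1,5,50,95]).round(4) if k.sum()>5 else "", "row max",uv[k][:,1].max() if k.sum() else "", "ab",(np.median(a[k]).round(4),np.median(b[k]).round(4)) if k.sum() else "")
E
python3 -c "
from ft import *
ft('before','scene0.npz'); ft('now')"
```

```text
before front face tilt 0.2639 a at .1 0.0281
shelf top at lift pt 0.1011 slope 0.0113
foot 1 46 z [0.0029 0.0048 0.0101 0.0201] row max 238 ab (np.float64(0.0334), np.float64(0.0965))
foot -1 38 z [0.0018 0.0032 0.0095 0.0203] row max 204 ab (np.float64(0.0328), np.float64(-0.0836))
t 20.25 pos [ 0.5807 -0.0044  0.0345] xyaw 96.1 tilt [ 0.003  0.001 -1.   ] F [-4.1  7.  17.8] w 0.0001 ff 9.415899412706494 j [-0.03  0.49  1.79  0.    0.86 -0.14]
now front face tilt 0.2915 a at .1 0.0266
shelf top at lift pt 0.1159 slope -0.0755
foot 1 54 z [0.0133 0.016  0.0224 0.031 ] row max 235 ab (np.float64(0.0297), np.float64(0.0959))
foot -1 44 z [0.0143 0.0149 0.0236 0.0321] row max 201 ab (np.float64(0.0285), np.float64(-0.0833))
```

Request:
servo_tool:
  rows:
    - [[0.5,0,0.3,0,0,0,1],[0.5,0,0.3,0,0,0,1],[0.5,0,0.3,0,0,0,1],[0.5,0,0.3,0,0,0,1],[0.5,0,0.3,0,0,0,1],[0.5,0,0.3,0,0,0,1],[0.5,0,0.3,0,0,0,1],[0.5,0,0.3,0,0,0,1]]

```text
t: 20.97
position: [0.5808, -0.0044, 0.0345]
tcp_rot: [-0.0, 0.668, 0.744, 0.001]
force: [-3.3, 4.8, 19.6]
gripper_width: -0.0002
finger_force: 9.7
```

```bash
python3 -c "
from ft import *
ft('now2')
from chk import chk
chk('now3')"
```

```text
t 20.97 pos [ 0.5808 -0.0044  0.0345] xyaw 96.12 tilt [ 0.002  0.001 -1.   ] F [-3.3  4.8 19.6] w -0.0002 ff 9.674437204375863 j [-0.03  0.49  1.79  0.    0.86 -0.14]
now2 front face tilt 0.2905 a at .1 0.0267
shelf top at lift pt 0.1158 slope -0.0759
foot 1 54 z [0.0138 0.0155 0.0223 0.0305] row max 235 ab (np.float64(0.0305), np.float64(0.095))
foot -1 42 z [0.0161 0.0167 0.0227 0.0305] row max 201 ab (np.float64(0.0292), np.float64(-0.084))
t 21.02 pos [ 0.5808 -0.0044  0.0345] xyaw 96.12 tilt [ 0.002  0.001 -1.   ] F [-4.2  5.4 18.9] w 0.0004 ff 9.67508889734745 j [-0.03  0.49  1.79  0.    0.86 -0.14]
base 694 [[520.7999877929688, 226.0], [540.4000244140625, 48.0], [590.5999755859375, 53.599998474121094], [570.9000244140625, 231.5]]
lug z near free edge 0.1169 y edge 0.1777 x [0.5351 0.5813]
pad z [0.0963 0.1047 0.1147] x [0.5343 0.5692] y [0.1764 0.1814]
front face pts 882 [0.5356 0.2383]
```

Both front feet are up by about 12 mm and the lug by about 15 mm. The pose is steady with the handle held down, so I hand it in.

```bash
python3 -c "
from rig import *
print(close_job())"
```

```text
the job is handed in; nothing more can be done
None
```

The job is handed in, with no verdict returned: the pad is seated on the jack, the jack stands free under the lug, and both front feet measure about 12 mm clear with the handle held down; on lifting, the sealer's front feet seem to have crept 3–4 mm toward the jack, and I viewed 11 pictures where 10 were allowed.

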